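Contactors from the dust bin into the drying tray

TASK

Draw the drying cabinet's tray well out by putting the pull hook in its yellow finger hole, and lay the hook back flat on the black mat. Then take every contactor out of the blue bin, holding its sprung flap open with your wrist as you reach in, and set them all down in the tray side by side, not stacked; with the tray still out, press the red cap of the cleaner can right down for a moment and let it up. Finally push the tray fully home, and leave the other things on the bench where they are.

Things in the scene. Friction and masses are not known exactly. Their poses are not given: they have to be found in the camera images.
- bin: Blue fixed open bin under a sprung flap, 114 (its x) x 310 (its y) x 65 mm high, walls and floor 5 mm. Origin: centre of its underside, on the bench. Its +x points away from the robot (hinge side), its front wall (-x side) faces the robot. Inside stand 2 or 3 contactors in a row along its y, about 90 mm apart, near the middle of its x.
- flap (a joint): Angle of the bin's flap, rad: 0 shut (level), grows as the front edge swings up and away from the robot, stop at 1.8. A weak spring (0.06 Nm shut, 0.13 Nm fully open) and its weight (130 g) always close it. Pushing the lip away from the robot, or lifting it from beneath, opens it (about 4 N); a hand then going down into the bin in front of the flap keeps it open.
- flap_hinge (a point): Middle of the flap's hinge line, at the far (+x) top edge of the bin, 69 mm above the bench, 55 mm beyond the bin's centre; the line runs along the bin's y. Axes turn with the flap, equal to the bin's when shut.
- flap_lip (a point): Middle of the outer edge of the orange lip; moves with the flap. Shut: 145 mm in front (-x) of the hinge and 35 mm above it, so 104 mm above the bench. The flap is a clear plate 4 mm thick, 300 mm wide, 110 mm from hinge to front edge; from there the lip goes on at 45 degrees, 35 mm outward (to the robot) and 35 mm up.
- tray (a joint): How far the cabinet's tray is drawn out, m: 0 fully home, stop at 0.15. It stays where left (about 2 N of friction). Out far enough to load at 0.13 or more; then its whole inside lies in front of the cabinet.
- tray_floor (a point): Centre of the tray's inner floor, on the floor, 11 mm above the bench; moves with the tray. Its -x axis is the way the tray draws out, y goes across. Inside 115 (x) x 240 (y) mm, walls 5 mm thick reaching 23 mm above this floor; the blue front panel, 5 mm thick, has its outer face 67.5 mm from here on the -x side and reaches 42 mm above the bench.
- tray_hole (a point): Centre of the finger hole at the upper face of the yellow tab in front of the tray, 16 mm above the bench; the tab is 4 mm thick, 52 mm wide (y) and sticks 38 mm out of the front panel. The hole goes straight down through it, 22 mm (x) by 24 mm (y), its centre 18 mm before the front panel. Axes as tray_floor.
- cabinet: Grey fixed drying cabinet, 140 (its x, depth) x 270 (y) x 125 mm high, over the tray. Origin: centre of its underside. Its front, from which the tray comes, is its -x side; slot clear up to 85 mm above the bench.
- contactor1_mid (a point): Centre of a grey contactor with black band, 64 (x) x 40 (y) x 50 mm (z), 0.2 kg. It may be absent. Any face may be down in the tray.
- contactor2_mid (a point): As contactor1.
- contactor3_mid (a point): As contactor1.
- hook_mid (a point): Centre of the orange handle of the pull hook, 90 (x) x 40 (y) x 34 mm (z); 17 mm above its underside. A steel rod 8 mm thick leaves its +x end 29 mm above the underside, and at x = 75 mm turns straight down to the level of the underside. It lies on the mat with its underside down.
- hook_tip (a point): Lower end of the hook's down-turned steel tip (8 mm thick), 75 mm along +x from the handle's centre, level with the handle's underside.
- mat: Black rubber mat, fixed, 150 x 150 x 4 mm, the hook's place. Origin: centre of its underside.
- cap (a joint): How far the red cap of the cleaner can is pressed, m: 0 up, stop at 0.008; spring 1.5 N at first to 5.5 N at the stop.
- cap_top (a point): Centre of the top of the red cap (34 mm across), 143 mm above the bench when up. The can (52 mm across) is clamped to the bench beyond the tray.
- screwdriver: Screwdriver lying on the bench, about 200 mm long; leave it alone.
- tape: Roll of black tape, 90 mm across, 20 mm high; leave it alone.
- box1: Open blue switch box, 90 x 55 x 45 mm; leave it alone.
- box2: Another open blue switch box, 90 x 55 x 45 mm; leave it alone.
- jar: Jar, 60 mm across, 80 mm high; leave it alone.
- wrench: Wrench lying on the bench; leave it alone.
Things that resemble listed ones, but are neither listed nor needed, are in the scene too. Of the things shaped like the part that bears hook_mid, the orange one is meant.

How it is judged:
On the way, in this order (a step that is already met when the one before it is completed fails the run):
1. the tray is drawn out at least 100 mm, the hook's tip in its finger hole and the fingers not on the tray (value of joint tray above 0.1 m and horizontal distance between hook_tip and tray_hole below 0.016 m and z of hook_tip in the frame of tray_hole below 0 m and contact force between the fingers and tray below 0.5 N), for 0.1 s.
2. the hook lies flat on the mat again, let go, the tray still out (value of joint tray above 0.1 m and horizontal distance between hook_mid and mat below 0.075 m and height (world z) of hook_mid below 0.03 m and angle between hook_mid's own z axis and vertical below 0.2 rad and contact force between the fingers and hook below 0.3 N), for 0.2 s.
3. a contactor is held behind the flap, the flap held open (((contact force between the fingers and contactor1 above 2 N and value of joint flap above 0.5 rad) or (contact force between the fingers and contactor2 above 2 N and value of joint flap above 0.5 rad) or (contact force between the fingers and contactor3 above 2 N and value of joint flap above 0.5 rad))), for 0.1 s.
4. every contactor stands in the drawn-out tray, let go (value of joint tray above 0.1 m and x of contactor1_mid in the frame of tray_floor between -0.058 and 0.058 m and y of contactor1_mid in the frame of tray_floor between -0.118 and 0.118 m and z of contactor1_mid in the frame of tray_floor between 0.012 and 0.04 m and x of contactor2_mid in the frame of tray_floor between -0.058 and 0.058 m and y of contactor2_mid in the frame of tray_floor between -0.118 and 0.118 m and z of contactor2_mid in the frame of tray_floor between 0.012 and 0.04 m and x of contactor3_mid in the frame of tray_floor between -0.058 and 0.058 m and y of contactor3_mid in the frame of tray_floor between -0.118 and 0.118 m and z of contactor3_mid in the frame of tray_floor between 0.012 and 0.04 m and contact force between the fingers and contactor1 below 0.3 N and contact force between the fingers and contactor2 below 0.3 N and contact force between the fingers and contactor3 below 0.3 N), for 0.2 s.
5. the cap is pressed right down (7 mm or more) with all contactors in the drawn-out tray (value of joint tray above 0.1 m and value of joint cap above 0.007 m and x of contactor1_mid in the frame of tray_floor between -0.058 and 0.058 m and y of contactor1_mid in the frame of tray_floor between -0.118 and 0.118 m and z of contactor1_mid in the frame of tray_floor between 0.012 and 0.04 m and x of contactor2_mid in the frame of tray_floor between -0.058 and 0.058 m and y of contactor2_mid in the frame of tray_floor between -0.118 and 0.118 m and z of contactor2_mid in the frame of tray_floor between 0.012 and 0.04 m and x of contactor3_mid in the frame of tray_floor between -0.058 and 0.058 m and y of contactor3_mid in the frame of tray_floor between -0.118 and 0.118 m and z of contactor3_mid in the frame of tray_floor between 0.012 and 0.04 m), for 0.1 s.
6. the cap is up again, the tray still out (value of joint tray above 0.1 m and value of joint cap below 0.002 m), for 0.1 s.
At the end, for the whole second after the job is handed in: The tray is within 8 mm of fully home with every contactor at rest in it, not stacked; the hook lies flat on the mat, its handle's centre within 75 mm of the mat's centre; the flap is shut and the cap up (value of joint tray below 0.008 m and x of contactor1_mid in the frame of tray_floor between -0.058 and 0.058 m and y of contactor1_mid in the frame of tray_floor between -0.118 and 0.118 m and z of contactor1_mid in the frame of tray_floor between 0.012 and 0.04 m and x of contactor2_mid in the frame of tray_floor between -0.058 and 0.058 m and y of contactor2_mid in the frame of tray_floor between -0.118 and 0.118 m and z of contactor2_mid in the frame of tray_floor between 0.012 and 0.04 m and x of contactor3_mid in the frame of tray_floor between -0.058 and 0.058 m and y of contactor3_mid in the frame of tray_floor between -0.118 and 0.118 m and z of contactor3_mid in the frame of tray_floor between 0.012 and 0.04 m and linear speed of each of contactor1, contactor2, contactor3, hook below 0.02 m/s and horizontal distance between hook_mid and mat below 0.075 m and height (world z) of hook_mid below 0.03 m and angle between hook_mid's own z axis and vertical below 0.2 rad and value of joint flap below 0.08 rad and value of joint cap below 0.002 m); the robot touches nothing.
It fails at once if one of the other loose things on the bench is moved more than 50 mm (distance of any of screwdriver, tape, box1, box2, jar, wrench from where it was at the start of the episode above 0.05 m).
Of contactor1, contactor2, contactor3 only 2 to 3 are there at a start; the rules pass over those that are not, and their reading is None.
At some moment in a run one of hook may be knocked a few centimetres aside while the robot is not near it.
Once in a run the grip may slacken for a moment while it holds something.
It also fails if it takes over 210 s, if anything falls off the work surface, if the arm or the gripper's body presses on something with over 40 N, if the wrist force passes 120 N, or if a joint passes its speed limit or range.

ROBOT

A 6-joint arm with a two-finger parallel gripper is mounted at the origin on the work surface. World frame = base frame: x ahead of the robot, y to its left, z up, the work surface at z = 0. Lengths are in m, angles in rad, forces in N, time in s.
With the tool pointing down it reaches from about 0.225 to 0.875 m from the base axis. Payload 3.4 kg.
Tool frame: the origin (TCP) lies midway between the tips of the shut fingers; the grasp point (between the pads) lies 19 mm behind it (arm.tcp_to_grasp is the distance from the TCP to the grasp point, in m); z points along the fingers, y is the line along which they close (so a half turn about z gives the same grasp; the last joint's range is limited). The gripper opens to 85 mm and grips with 20 to 120 N. Pads are 22 mm wide; open, the fingers measure 114 mm over their backs; the gripper's body (76 mm by 85 mm) begins 54 mm behind the grasp point. The pads swing forward as they close: fully open they stand 13 mm farther back than shut.
Start: joints at [1.044, 0.276, 1.505, -0, 1.361, -0.121], TCP at [0.227, 0.528, 0.231] pointing down, gripper open.
Joint ranges: [-2.89, 2.89], [-0.75, 2.08], [0.22, 2.7], [-1.18, 4.32], [0.11, 2.71], [-2.7, 2.7]. Speed limits (rad/s): [2.57, 2.57, 3.14, 3.14, 3.14, 3.14].

INTERFACE

Orientations are given as a 3x3 rotation matrix whose columns are the frame's x, y, z axes.
In Python, from station import arm, planner, state, vision, workorder gives the robot as it stands. Calls block until the motion is done:
- arm.reach(position, orientation): joint-space move of the TCP to a pose.
- arm.move_l(position, orientation=None, v=0.15, until_force=None): straight line of the TCP; orientation=None keeps the orientation; v is the mean speed in m/s. With until_force (N) it stops when the force on the tool has changed by that much, and returns True; else False.
- arm.move_joints(angles): joint-space move.
- arm.let_go() and arm.close(grasp_force=None): open the fingers fully, or close them until they stop; grasp_force is the grip in N (None keeps the last).
- arm.dwell(seconds).
- planner.solve_ik(position, orientation): joint angles nearest the present ones, or None.
- state(): the state.
- vision.capture(name): name is "scene" or "side" or "wrist"; returns (picture, depth): 420x560x3 uint8, blue, green, red; 420x560 float32, m along the optical axis (not along the pixel's ray), 0 where there is no reading.
- vision.camera_model(name): a dict with "vfov" (degrees; the focal length in pixels is half the picture's height over the tangent of half this angle, whatever the lens; pixels are square), "cx", "cy" (the principal point, pixels), "position" and "orientation" of the camera in the world; the wrist camera has in their place "mount" (4x4, takes a point from camera to tool coordinates, whose origin is the TCP and whose axes are the flange's). Camera axes: x right, y down, z forward; pixel columns grow to the right and rows downward; lengths in m; the calibration is good to about 2 mm. A picture is of the moment at which its call begins: read the wrist's pose just before it. camera_model takes no time and is no camera call.
A pose or a line that the arm cannot do raises arm.MotionError and nothing moves.
- workorder.finish_job(): hands the job in; it is judged then, once.
The state is a dict: "time_s": time; "qpos": joint angles; "joint_vel": joint speeds; "joint_torque": joint torques, N m; "tool_pos": TCP position; "tool_rot": TCP orientation; "ft_force": force on the tool from outside, world axes, zero at the start; "moment": the same for the moment, N m; "opening": finger opening in m; "gripper_force": force on a finger pad.
Only numpy, scipy, OpenCV 4.12 (cv2) and the standard library are available. Lean on these libraries where they do the work, as an engineer would, in place of code of your own. Each camera call takes 0.05 s, during which the arm holds its last target. There are 200 camera calls.

## Working session

There is one attempt and no reset: what is moved stays moved. The work goes in short steps, each a Python script; the robot and the scene stay as the last script left them, time stands still between calls to the robot, and variables do not carry over. Pictures are saved under pics/ and viewed, at most 14 in all, crops included, and the job is handed in when it is done.

```bash
ls; mkdir -p pics; cat > h.py <<'E'
import numpy as np, cv2
from station import arm, planner, state, vision, workorder
def cam(name):
    m=vision.camera_model(name); f=210/np.tan(np.radians(m["vfov"])/2)
    if "mount" in m:
        s=state(); T=np.array(m["mount"]); R=np.array(s["tool_rot"]); p=np.array(s["tool_pos"])+R@T[:3,3]; R=R@T[:3,:3]
    else: p=np.array(m["position"]); R=np.array(m["orientation"])
    return p,R,f,m["cx"],m["cy"]
def shot(name):
    c=cam(name); im,d=vision.capture(name); return im,d,c
def cloud(d,c):
    p,R,f,cx,cy=c; v,u=np.mgrid[:420,:560]
    P=np.stack([(u-cx)/f*d,(v-cy)/f*d,d],-1)@R.T+p
    P[d<=0]=np.nan; return P
def ray(uv,c,z):
    p,R,f,cx,cy=c; r=R@np.array([(uv[0]-cx)/f,(uv[1]-cy)/f,1]); return p+r*(z-p[2])/r[2]
def down(yaw):  # tool z down, tool y (closing) at angle yaw from world y... x axis at yaw
    c,s=np.cos(yaw),np.sin(yaw); return np.array([[c,s,0],[s,-c,0],[0,0,-1.]])
E
python3 - <<'E'
from h import *
for n in("scene","side"):
    im,d,c=shot(n); cv2.imwrite(f"pics/{n}0.png",im); np.savez(f"{n}0.npz",im=im,d=d,p=c[0],R=c[1],k=c[2:]); print(n,vision.camera_model(n),(d>0).mean())
s=state(); print(s)
E
```

```text
pics
scene {'vfov': 54.36272729515993, 'cx': 275.14346741457643, 'cy': 221.05643433368138, 'position': array([1.039436  , 0.28991107, 0.87651053]), 'orientation': array([[-0.54050402,  0.65551116, -0.52740925],
       [ 0.84117111,  0.40842276, -0.35443195],
       [-0.01692816, -0.63521332, -0.7721512 ]])} 0.9959353741496598
side {'vfov': 45.449296957752736, 'cx': 283.7651844278845, 'cy': 214.35414658231073, 'position': array([ 0.14200659, -0.91358741,  1.20883182]), 'orientation': array([[ 0.91550746, -0.31124599,  0.25489609],
       [-0.40209832, -0.68782982,  0.60432366],
       [-0.01276819, -0.6557561 , -0.75486483]])} 0.9957312925170068
{'time_s': 0.1, 'qpos': array([ 1.04400631e+00,  2.76519789e-01,  1.50600959e+00,  8.26683071e-06,
        1.36069691e+00, -1.20972728e-01]), 'joint_vel': array([-0.00010952, -0.00146329, -0.00404874, -0.0014418 ,  0.00119387,
        0.00261708]), 'joint_torque': array([ 1.65438381e-03, -4.17701948e+01, -2.46406370e+01, -3.77734641e-04,
        5.90889249e-03, -6.31402003e-06]), 'tool_pos': array([0.22674169, 0.52789325, 0.23053182]), 'tool_rot': array([[-9.18779296e-01,  3.94770717e-01, -8.28316776e-04],
       [ 3.94771533e-01,  9.18778240e-01, -1.40809012e-03],
       [ 2.05166684e-04, -1.62071993e-03, -9.99998666e-01]]), 'ft_force': array([ 0.83301907, -0.0082164 , -0.18085904]), 'moment': array([ 0.03916681, -0.01083227,  0.01227431]), 'gripper_force': 0.0, 'opening': 0.08546773373289743}
```

View pics/scene0.png

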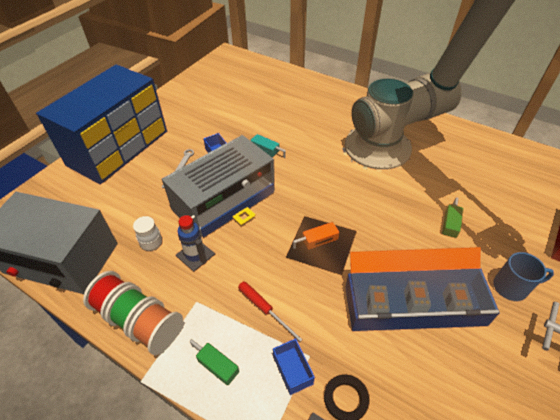

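View pics/side0.png

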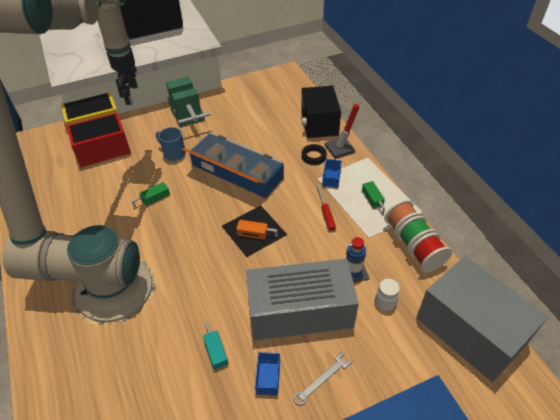

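The scene view shows the orange hook on the mat (322,236), the bin with three contactors (378/418/458,296), the cabinet (220,185) with its yellow tab (244,216), and the can cap (187,222). The side view agrees, with the mat at (254,230), bin at (237,163), cabinet at (300,298) and cap at (357,243).

```bash
cat > m.py <<'E'
from h import *
def load(n):
    z=np.load(f"{n}0.npz"); return z["im"],z["d"],(z["p"],z["R"],*z["k"])
def rect(P):
    r=cv2.minAreaRect(P[:,:2].astype(np.float32)*1000); b=cv2.boxPoints(r); return np.round(r[0],1),np.round(r[1],1),round(r[2],1),b.round().tolist()
for n in("scene","side"):
    im,d,c=load(n); P=cloud(d,c); hsv=cv2.cvtColor(im,cv2.COLOR_BGR2HSV); H,S,V=cv2.split(hsv); v,u=np.mgrid[:420,:560]
    def comp(name,mask,win,zr):
        x0,x1,y0,y1=win; m=mask&(u>x0)&(u<x1)&(v>y0)&(v<y1)&(P[...,2]>zr[0])&(P[...,2]<zr[1])
        _,l,st,_=cv2.connectedComponentsWithStats(m.astype(np.uint8)); 
        if len(st)<2: print(n,name,"none");return
        k=1+np.argmax(st[1:,4]); Q=P[l==k]; print(n,name,len(Q),"z",np.percentile(Q[:,2],[2,50,98]).round(3),"mean",np.median(Q,0).round(4),*rect(Q))
    W={"scene":dict(tab=(225,265,200,235),hook=(285,350,215,255),mat=(270,370,200,285),lip=(340,495,240,275),cap=(170,205,205,235),cab=(150,285,130,240),bin=(340,500,245,335),box=(340,500,245,335)),
       "side":dict(tab=(240,360,240,345),hook=(230,285,215,245),mat=(215,295,200,260),lip=(180,290,130,200),cap=(345,370,230,255),cab=(235,365,255,345),bin=(180,290,130,200))}[n]
    comp("tab",(H>20)&(H<33)&(S>180)&(V>120),W["tab"],(.005,.03))
    comp("hook",(H<18)&(S>190)&(V>120),W["hook"],(.025,.06))
    comp("mat",(V<75),W["mat"],(-.01,.012))
    comp("lip",(H<18)&(S>190)&(V>90),W["lip"],(.06,.12))
    comp("cap",((H<8)|(H>172))&(S>170),W["cap"],(.137,.16))
    comp("cabtop",S>=0,W["cab"],(.115,.135))
    comp("bintop",(H>100)&(H<130)&(S>90),W["bin"],(.055,.08))
    comp("plate",S>=0,W["bin"],(.062,.075))
    comp("cont",S<90,W["bin"],(.045,.06))
E
python3 m.py
```

```text
scene tab 167 z [0.012 0.015 0.019] mean [ 0.4819 -0.1901  0.0148] [ 480.5 -189. ] [42.2 53. ] 73.3 [[449.0, -202.0], [500.0, -217.0], [512.0, -176.0], [461.0, -161.0]]
scene hook 471 z [0.027 0.036 0.04 ] mean [0.4372 0.026  0.0363] [434.3  24.7] [41.6 89.3] 54.0 [[386.0, 34.0], [458.0, -18.0], [483.0, 15.0], [410.0, 68.0]]
scene mat 434 z [-0.     0.003  0.006] mean [0.4398 0.0864 0.0027] [449.1  78.3] [109.9  61.2] 12.0 [[389.0, 97.0], [402.0, 37.0], [509.0, 60.0], [497.0, 120.0]]
scene lip 2632 z [0.071 0.087 0.104] mean [0.4267 0.2629 0.0874] [424.9 263.9] [ 38.1 300.5] 34.9 [[323.0, 376.0], [495.0, 130.0], [526.0, 152.0], [355.0, 398.0]]
scene cap 133 z [0.137 0.142 0.144] mean [ 0.6486 -0.2246  0.1419] [ 648.2 -225.5] [33.1 30.6] 39.6 [[626.0, -224.0], [645.0, -248.0], [671.0, -227.0], [651.0, -203.0]]
scene cabtop 3973 z [0.117 0.124 0.128] mean [ 0.4665 -0.2762  0.124 ] [ 453.4 -279.8] [148.3 272.2] 73.3 [[302.0, -312.0], [563.0, -390.0], [605.0, -248.0], [344.0, -170.0]]
scene bintop 25 z [0.06  0.063 0.066] mean [0.5395 0.1568 0.0635] [541.5 158.4] [34.9  3.7] 35.2 [[526.0
[... 1006 characters left out ...]
52.0], [664.0, -235.0], [648.0, -210.0]]
side cabtop 5127 z [0.118 0.124 0.129] mean [ 0.4457 -0.2892  0.124 ] [ 449.5 -282.1] [150.1 270.3] 73.4 [[299.0, -315.0], [558.0, -393.0], [600.0, -249.0], [341.0, -172.0]]
side bintop 94 z [0.055 0.061 0.069] mean [0.5603 0.1742 0.0613] [566.8 175.1] [117.5  27.6] 25.5 [[508.0, 162.0], [520.0, 137.0], [626.0, 188.0], [614.0, 213.0]]
side plate 2041 z [0.064 0.07  0.074] mean [0.4876 0.2963 0.0698] [484.3 303.2] [121.7 315.4] 34.3 [[345.0, 399.0], [523.0, 139.0], [623.0, 207.0], [446.0, 468.0]]
side cont 24 z [0.049 0.054 0.059] mean [0.4445 0.2572 0.0544] [444.9 258.7] [ 6.9 95.5] 33.7 [[416.0, 296.0], [469.0, 217.0], [474.0, 221.0], [421.0, 300.0]]
```

```bash
cat >> h.py <<'E'
def best(pos,yaws,tilt=None):
    """(joints, R) of the reachable half-turn with last joint nearest zero"""
    o=[]
    for y in yaws:
        R=down(y); 
        if tilt is not None: R=tilt@R
        q=planner.solve_ik(pos,R)
        if q is not None: o.append((abs(q[5]),y,q,R))
    return min(o,key=lambda t:t[0]) if o else None
def blob(im,d,c,mask,zr):
    P=cloud(d,c); m=mask&(P[...,2]>zr[0])&(P[...,2]<zr[1])
    _,l,st,_=cv2.connectedComponentsWithStats(m.astype(np.uint8)); k=1+np.argmax(st[1:,4]); Q=P[l==k]
    r=cv2.minAreaRect(Q[:,:2].astype(np.float32)*1000); return Q,r,cv2.boxPoints(r)
E
python3 - <<'E'
from h import *
hk=np.array([.432,.0236]); yh=np.radians(-36); yp=np.radians(-106.6)
for nm,p,y in(("grasp",[*hk,.01],yh),("hole",[.5,-.118,.015],yp),("end",[.542,.02,.015],yp)):
    for a in(0,np.pi): print(nm,a,None if (q:=planner.solve_ik(p,down(y+a))) is None else np.round(q,2))
# look
b=best([*hk,.25],[yh,yh+np.pi]); arm.reach([.46,-.08,.3],b[3]); 
im,d,c=shot("wrist"); cv2.imwrite("pics/w1.png",im); np.savez("w1.npz",im=im,d=d,p=c[0],R=c[1],k=c[2:])
H,S,V=cv2.split(cv2.cvtColor(im,cv2.COLOR_BGR2HSV))
for n,m,z in(("tab",(H>20)&(H<33)&(S>180)&(V>100),(.005,.03)),("hook",(H<18)&(S>190)&(V>100),(.025,.06))):
    try: Q,r,bx=blob(im,d,c,m,z); print(n,len(Q),np.median(Q,0),r,bx.round().tolist())
    except Exception as e: print(n,e)
print(state()["time_s"])
E
```

```text
grasp 0 [-0.11  0.32  2.11 -0.    0.71  2.09]
grasp 3.141592653589793 [-0.11  0.32  2.11 -0.    0.71 -1.05]
hole 0 None
hole 3.141592653589793 [-0.37  0.41  1.93 -0.    0.8  -0.08]
end 0 None
end 3.141592653589793 [-0.09  0.44  1.87 -0.    0.83  0.2 ]
tab 21 [ 0.45742152 -0.17141915  0.01652151] ((457.8732604980469, -173.83505249023438), (22.025314331054688, 5.402882099151611), 52.16639709472656) [[449.0, -181.0], [453.0, -184.0], [467.0, -167.0], [462.0, -163.0]]
hook 573 [0.4292974  0.02137089 0.03724806] ((431.4927978515625, 23.887367248535156), (39.737571716308594, 88.64405822753906), 54.64059066772461) [[384.0, 33.0], [456.0, -18.0], [479.0, 14.0], [407.0, 66.0]]
2.4833
```

View pics/w1.png

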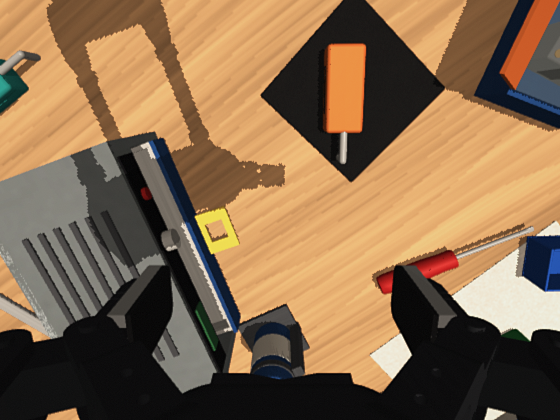

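The wrist view shows the hook handle at (345,88) with its rod pointing to the tray, and the yellow tab with its hole at about (217,230). Next I measure the hole, take the hook and hover it over the hole.

```bash
python3 - <<'E'
from h import *
z=np.load("w1.npz"); im=z["im"]; c=(z["p"],z["R"],*z["k"])
H,S,V=cv2.split(cv2.cvtColor(im,cv2.COLOR_BGR2HSV))
m=((H>20)&(H<35)&(S>110)&(V>140)).astype(np.uint8); m[:, :180]=0; m[:,260:]=0; m[:195]=0; m[265:]=0
cs,hi=cv2.findContours(m,cv2.RETR_CCOMP,cv2.CHAIN_APPROX_NONE)
o=max(cs,key=cv2.contourArea); inn=[q for q,h in zip(cs,hi[0]) if h[3]>=0]; i=max(inn,key=cv2.contourArea)
def world(ct): return np.array([ray(p[0],c,.016)[:2]*1000 for p in ct],np.float32)
ro=cv2.minAreaRect(world(o)); ri=cv2.minAreaRect(world(i)); print("tab",ro,"hole",ri)
hole=np.array(ri[0])/1000; np.save("hole.npy",hole)
yh=np.radians(-35.4); yp=np.radians(-106.6); hk=np.array([.4315,.0239])
R=down(yh+np.pi)
arm.reach([*hk,.12],R); arm.move_l([*hk,.010],R); arm.close(60); print("open",state()["opening"])
arm.move_l([*hk,.10])
ax=-np.array([np.cos(yp),np.sin(yp)])   # draw-out direction
p=hole+.075*ax; Rp=down(yp+np.pi)
# underside was on mat (z .004) at TCP .010 -> tip height = TCP z - .006
arm.reach([*p,.07],Rp)
s=state(); print(s["opening"],s["tool_pos"],s["time_s"])
for n in("scene","side"):
    im,d,c=shot(n); x,y=(170,160) if n=="scene" else (260,210); cv2.imwrite(f"pics/{n}1.png",cv2.resize(im[y:y+140,x:x+160],None,fx=3,fy=3))
a=cv2.imread("pics/scene1.png"); b=cv2.imread("pics/side1.png"); cv2.imwrite("pics/c1.png",cv2.resize(np.hstack([a,b]),(800,350)))
E
```

```text
tab ((478.5730285644531, -190.04876708984375), (38.84538650512695, 53.042388916015625), 73.64672088623047) hole ((477.85931396484375, -190.99935913085938), (23.560619354248047, 25.333892822265625), 73.6114501953125)
open 0.0389509956040853
0.0388261024220533 [ 0.49825586 -0.1184492   0.06904476] 6.3833
```

View pics/c1.png

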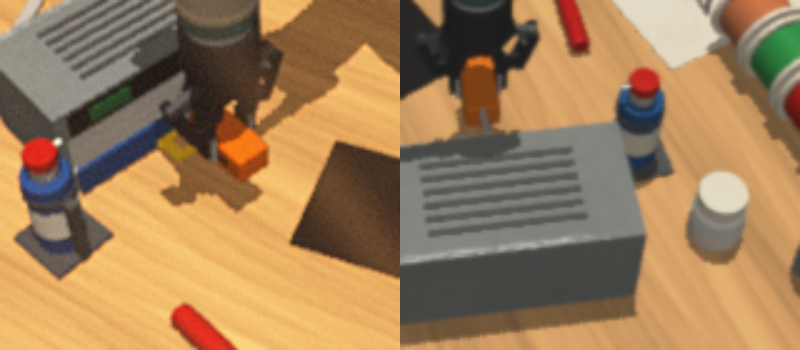

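The crop shows the hook held level and in line behind the tab (tab at 175,145 left), its tip hidden by the gripper. I descend with a force guard.

```bash
python3 - <<'E'
from h import *
yp=np.radians(-106.4); ax=-np.array([np.cos(yp),np.sin(yp)]); hole=np.load("hole.npy")
p=hole+.075*ax
hit=arm.move_l([*p,.013],v=.05,until_force=6); s=state(); print(hit,s["tool_pos"],s["ft_force"])
if not hit or s["tool_pos"][2]<.018:
    f0=s["ft_force"]
    hit=arm.move_l([*(p+.16*ax),.013],v=.08,until_force=12)
    s=state(); print(hit,s["tool_pos"],(np.array(s["tool_pos"])[:2]-p)@ax,s["ft_force"]-f0,s["opening"],s["time_s"])
for n in("scene",):
    im,d,c=shot(n); cv2.imwrite(f"pics/{n}2.png",im)
E
```

```text
False [ 0.49934503 -0.11918679  0.01331204] [ 0.58467849 -0.63462876 -1.06141769]
True [0.54191411 0.02942058 0.01221378] 0.1545372567039466 [-0.49576919 -1.65039845  0.35059967] 0.038959807800820534 9.5917
```

View pics/scene2.png

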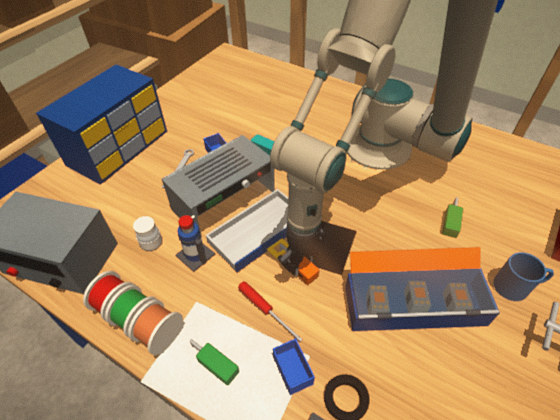

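The tray is out to its stop (white inside, 250,230), with the hook still in hand. I lift it out and lay it back on the mat.

```bash
python3 - <<'E'
from h import *
yp=np.radians(-106.4); ax=-np.array([np.cos(yp),np.sin(yp)]); s=state(); p=np.array(s["tool_pos"])[:2]-.005*ax
arm.dwell(.15); arm.move_l([*p,.013],v=.05); arm.move_l([*p,.09],v=.12)
m=np.array([.438,.033])+.012*ax; R=down(np.radians(-35.4)+np.pi)
arm.reach([*m,.09],R); arm.move_l([*m,.012],v=.08,until_force=6); print(state()["tool_pos"],state()["opening"])
arm.let_go(); arm.dwell(.3); arm.move_l([*m,.2])
# view tray from above
arm.reach([.42,.06,.33],R)
im,d,c=shot("wrist"); cv2.imwrite("pics/w2.png",im); np.savez("w2.npz",im=im,d=d,p=c[0],R=c[1],k=c[2:])
print(state()["time_s"])
E
```

```text
[0.44184552 0.04449925 0.01236425] 0.038754545257893076
15.9417
```

View pics/w2.png

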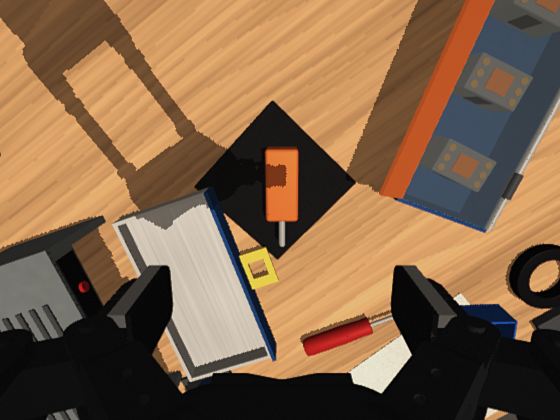

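The hook lies flat on the mat (282,185), the tray is out with its hole at (258,268), and contactors show through the plate at (465,163) and (497,82). Now a look down at the bin.

```bash
python3 - <<'E'
from h import *
z=np.load("w2.npz"); im=z["im"]; c=(z["p"],z["R"],*z["k"])
H,S,V=cv2.split(cv2.cvtColor(im,cv2.COLOR_BGR2HSV))
m=((H>20)&(H<35)&(S>110)&(V>140)).astype(np.uint8); m[:, :235]=0; m[:,285:]=0; m[:240]=0; m[295:]=0
cs,hi=cv2.findContours(m,cv2.RETR_CCOMP,cv2.CHAIN_APPROX_NONE); i=max([q for q,h in zip(cs,hi[0]) if h[3]>=0],key=cv2.contourArea)
print("hole",cv2.minAreaRect(np.array([ray(p[0],c,.016)[:2]*1000 for p in i],np.float32)), np.load("hole.npy"))
yb=np.radians(34.7)
for a in(0,np.pi): print(a,[None if (q:=planner.solve_ik([.486,.305,h],down(yb+a))) is None else np.round(q,2) for h in(.02,.37)])
b=best([.486,.305,.37],[yb,yb+np.pi]); arm.reach([.486,.305,.37],b[3])
im,d,c=shot("wrist"); cv2.imwrite("pics/w3.png",im); np.savez("w3.npz",im=im,d=d,p=c[0],R=c[1],k=c[2:])
E
```

```text
hole ((519.4093017578125, -49.888389587402344), (23.799915313720703, 25.663013458251953), 74.3829574584961) [ 0.47785931 -0.19099936]
0 [array([ 0.44,  0.47,  1.79, -0.  ,  0.88,  1.4 ]), array([ 0.44,  0.23,  1.23, -0.  ,  1.68,  1.4 ])]
3.141592653589793 [array([ 0.44,  0.47,  1.79, -0.  ,  0.88, -1.74]), array([ 0.44,  0.23,  1.23, -0.  ,  1.68, -1.74])]
```

View pics/w3.png

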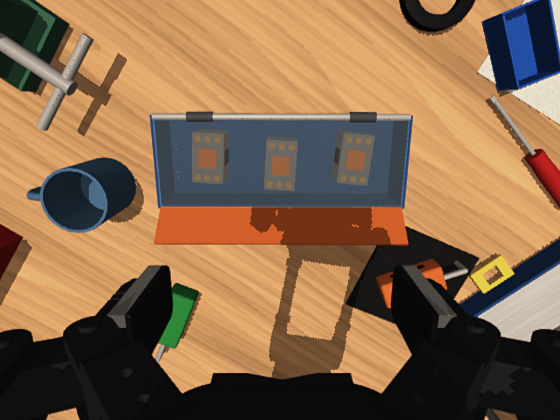

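The view from above shows three contactors, copper squares at (207,158), (280,165) and (356,160), and the bin's far edge at row 115 between columns 151 and 411.

```bash
python3 - <<'E'
from h import *
z=np.load("w3.npz"); im=z["im"]; c=(z["p"],z["R"],*z["k"])
H,S,V=cv2.split(cv2.cvtColor(im,cv2.COLOR_BGR2HSV)); print(cv2.cvtColor(im,cv2.COLOR_BGR2HSV)[158,207])
a=ray((151,117),c,.066);b=ray((411,117),c,.066); yv=(a-b)[:2]; print("far edge",a,b,np.linalg.norm(yv),"yaw",np.degrees(np.arctan2(yv[1],yv[0]))-90)
by=yv/np.linalg.norm(yv); bx=np.array([by[1],-by[0]]); ctr=(a+b)[:2]/2-.057*bx; print("bin",ctr,bx)
f1=ray((155,243),c,.104); f2=ray((409,244),c,.104); print("lip x",(f1[:2]-ctr)@bx,(f2[:2]-ctr)@bx, (f1[:2]-ctr)@by,(f2[:2]-ctr)@by)
m=((H<16)&(S>70)).astype(np.uint8); m[:130]=0;m[190:]=0;m[:,:180]=0;m[:,400:]=0
m=cv2.morphologyEx(m,cv2.MORPH_OPEN,np.ones((5,5)))
n,l,st,ce=cv2.connectedComponentsWithStats(m)
out=[]
for k in range(1,n):
    if st[k,4]<100: continue
    v,u=np.where(l==k); r=cv2.minAreaRect(np.array([ray(p,c,.055)[:2]*1000 for p in zip(u,v)],np.float32)); p=np.array(r[0])/1000
    out.append(p); print(st[k,4],ce[k].round(),p,"bin frame",((p-ctr)@bx).round(4),((p-ctr)@by).round(4),r[1],r[2])
np.savez("bin.npz",ctr=ctr,bx=bx,by=by,c=np.array(out))
E
```

```text
[ 11 147 154]
far edge [0.44206004 0.46099067 0.066     ] [0.61639474 0.20962668 0.066     ] 0.3059026646691474 yaw 34.74342759337078
bin [0.48238979 0.30282423] [0.82171232 0.56990251]
lip x -0.0865001865772296 -0.08783196171115898 0.14903151126313213 -0.1514716252170815
374 [207. 158.] [0.43533295 0.38219254] bin frame 0.0066 0.092 (24.38232421875, 22.46973419189453) 31.999794006347656
357 [355. 160.] [0.53939978 0.22972658] bin frame 0.0052 -0.0926 (23.677961349487305, 23.28731918334961) 34.73835754394531
357 [280. 166.] [0.47972638 0.30260043] bin frame -0.0023 0.0013 (23.885101318359375, 22.574804306030273) 34.737762451171875
```

```bash
cat > task.py <<'E'
from h import *
B=np.load("bin.npz"); ctr,bx,by=B["ctr"],B["bx"],B["by"]
o=np.array([.283,.959]); ty=np.array([.959,-.283]); hole=np.array([.5194,-.0499]); floor=hole-.0855*o
R0=down(np.arctan2(bx[1],bx[0])+np.pi)
def Rt(a): return cv2.Rodrigues(np.array([by[0],by[1],0])*-np.radians(a))[0]@R0
def bp(x,y,z): return [*(ctr+x*bx+y*by),z]
def path(x,y):
    return [(bp(-.135,y,.085),Rt(40)),(bp(-.04,y,.11),Rt(40)),(bp(x,y,.11),Rt(20)),(bp(x,y,.095),R0),(bp(x,y,.021),R0)]
def pick(x,y):
    w=path(x,y)
    arm.reach(bp(-.16,y,.2),Rt(40)); arm.move_l(*w[0],v=.2)
    for p,R in w[1:]: arm.move_l(p,R,v=.12)
    arm.close(60); arm.dwell(.15); s=state(); print("grip",s["opening"],s["gripper_force"],s["ft_force"])
def lift(x,y):
    arm.move_l(bp(x,y,.25),v=.15); s=state(); print("lifted",s["opening"],s["time_s"])
def place(t):
    p=floor+t*ty; b=best([*p,.03],[np.arctan2(o[1],o[0]),np.arctan2(o[1],o[0])+np.pi])
    arm.reach([*p,.14],b[3]); print("hold",state()["opening"])
    arm.move_l([*p,.027],v=.08,until_force=6); print("set",state()["tool_pos"],state()["opening"])
    arm.let_go(); arm.dwell(.2); arm.move_l([*p,.17],v=.2)
E
python3 - <<'E'
from task import *
for p,R in [(bp(-.16,.001,.2),Rt(40))]+path(-.008,.001): print(None if (q:=planner.solve_ik(p,R)) is None else np.round(q,2))
print(vision.camera_model("wrist")["mount"].round(2) if hasattr(vision.camera_model("wrist")["mount"],'round') else vision.camera_model("wrist")["mount"])
for t in(-.082,0,.082):
    b=best([*(floor+t*ty),.03],[np.arctan2(o[1],o[0]),np.arctan2(o[1],o[0])+np.pi]); print(None if b is None else b[2].round(2))
pick(-.008,.001)
im,d,c=shot("scene"); cv2.imwrite("pics/scene3.png",im); print(state()["time_s"])
E
```

```text
[ 0.06 -0.28  2.37  0.71  0.54 -2.64]
[0.13 0.07 2.58 2.03 0.34 2.28]
None
[ 0.39  0.21  2.    0.13  0.59 -1.88]
[ 0.44  0.37  1.74 -0.    1.04 -1.74]
[ 0.44  0.45  1.82 -0.    0.87 -1.74]
[[ 0.   -0.96 -0.27  0.07]
 [ 1.    0.    0.   -0.  ]
 [-0.   -0.27  0.96 -0.14]
 [ 0.    0.    0.    1.  ]]
[-0.42  0.29  2.09 -0.    0.76 -0.13]
[-0.4   0.38  1.92 -0.    0.84 -0.11]
[-0.38  0.48  1.74 -0.    0.93 -0.09]Traceback (most recent call last):
  File "<stdin>", line 6, in <module>
  File "task.py", line 11, in pick
    arm.reach(bp(-.16,y,.2),Rt(40)); arm.move_l(*w[0],v=.2)
                                     ~~~~~~~~~~^^^^^^^^^^^^
station.MotionError: the arm cannot follow that straight line within its joint ranges
```

```bash
python3 - <<'E'
from task import *
arm.reach(bp(-.06,.0,.25),R0)
print(state()["qpos"].round(2))
for y in(0,.08,-.08):
  for x,z in((-.14,.2),(-.14,.09),(-.1,.09),(-.05,.11),(-.02,.11)):
    r=[]
    for a in(0,10,15,20,25,30):
        q=planner.solve_ik(bp(x,y,z),Rt(a)); r.append(None if q is None else tuple(q[3:].round(1).tolist()))
    print(y,x,z,r)
E
```

```text
[ 0.42  0.17  1.61  0.    1.37 -1.76]
0 -0.14 0.2 [(-0.0, 1.2, -1.8), (0.1, 1.0, -1.9), (0.1, 0.9, -1.9), (0.1, 0.8, -2.0), (0.2, 0.7, -2.0), (0.3, 0.6, -2.2)]
0 -0.14 0.09 [(-0.0, 0.9, -1.8), (0.1, 0.7, -1.9), (0.1, 0.6, -2.0), (0.2, 0.5, -2.1), (0.4, 0.4, -2.3), (0.7, 0.3, -2.6)]
0 -0.1 0.09 [(-0.0, 1.0, -1.8), (0.1, 0.7, -1.8), (0.1, 0.6, -1.9), (0.2, 0.5, -2.0), (0.4, 0.4, -2.2), (0.7, 0.3, -2.5)]
0 -0.05 0.11 [(-0.0, 1.0, -1.8), (0.0, 0.8, -1.8), (0.1, 0.7, -1.9), (0.2, 0.6, -1.9), (0.3, 0.4, -2.0), (0.5, 0.3, -2.3)]
0 -0.02 0.11 [(-0.0, 1.1, -1.7), (0.0, 0.8, -1.8), (0.1, 0.7, -1.8), (0.1, 0.6, -1.9), (0.2, 0.5, -2.0), (0.4, 0.3, -2.2)]
0.08 -0.14 0.2 [(-0.0, 1.2, -1.6), (0.0, 1.0, -1.6), (0.0, 0.9, -1.6), (0.0, 0.8, -1.6), (0.0, 0.7, -1.7), (0.1, 0.6, -1.7)]
0.08 -0.14 0.09 [(-0.0, 0.9, -1.6), (0.0, 0.7, -1.6), (0.0, 0.6, -1.6), (0.0, 0.5, -1.7), (0.1, 0.3, -1.7), (0.2, 0.2, -1.8)]
0.08 -0.1 0.09 [(-0.0, 1.0, -1.6), (0.0, 0.7, -1.6), (0.0, 0.6, -1.6), (0.0, 0.5, -1.6), (0.1, 0.3, -1.7), (0.1, 0.2, -1.8)]
0.08 -0.05 0.11 [(-0.0, 1.0, -1.6), (0.0, 0.8, -1.6), (0.0, 0.7, -1.6), (0.0, 0.6, -1.6), (0.0, 0.4, -1.6), (0.1, 0.3, -1.7)]
0.08 -0.02 0.11 [(-0.0, 1.1, -1.6), (0.0, 0.8, -1.6), (0.0, 0.7, -1.6), (0.0, 0.6, -1.6), (0.0, 0.4, -1.6), (0.1, 0.3, -1.7)]
-0.08 -0.14 0.2 [(-0.0, 1.2, -2.0), (0.1, 1.0, -2.1), (0.2, 1.0, -2.2), (0.2, 0.9, -2.2), (0.3, 0.8, -2.4), (0.5, 0.7, -2.5)]
-0.08 -0.14 0.09 [(-0.0, 0.9, -2.0), (0.1, 0.7, -2.1), (0.2, 0.6, -2.2), (0.4, 0.5, -2.4), (0.6, 0.5, -2.6), None]
-0.08 -0.1 0.09 [(-0.0, 1.0, -1.9), (0.1, 0.8, -2.1), (0.2, 0.6, -2.2), (0.3, 0.5, -2.3), (0.5, 0.5, -2.5), None]
-0.08 -0.05 0.11 [(-0.0, 1.0, -1.9), (0.1, 0.8, -2.0), (0.2, 0.7, -2.1), (0.3, 0.6, -2.2), (0.4, 0.5, -2.4), (0.6, 0.4, -2.6)]
-0.08 -0.02 0.11 [(-0.0, 1.1, -1.9), (0.1, 0.8, -2.0), (0.1, 0.7, -2.0), (0.2, 0.6, -2.1), (0.4, 0.5, -2.3), (0.6, 0.4, -2.5)]
```

```bash
cat >> task.py <<'E'
def path(x,y):
    R=Rt(18)
    return [(bp(-.13,y,.07),R),(bp(-.09,y,.075),R),(bp(-.07,y,.105),R),(bp(-.04,y,.14),R),(bp(-.005,y,.16),R),(bp(.035,y,.16),R0),(bp(x+.01,y,.10),R0),(bp(x,y,.021),R0)]
def pick(x,y):
    w=path(x,y)
    arm.reach(bp(-.15,y,.2),Rt(18))
    for p,R in w:
        hit=arm.move_l(p,R,v=.12,until_force=25); s=state(); print(s["ft_force"].round(1),end=" ")
        if hit: print("FORCE",s["tool_pos"]); return False
    arm.close(60); arm.dwell(.15); s=state(); print("grip",s["opening"],s["gripper_force"]); return True
E
python3 - <<'E'
from task import *
print(pick(-.008,.001))
im,d,c=shot("scene"); cv2.imwrite("pics/scene3.png",im[120:,240:]); print(state()["time_s"])
E
```

```text
[0.5 0.8 0.7] [-2.5 -1.2 -0. ] [-0.  -2.2 -0.9] FORCE [0.41107289 0.25594408 0.09388163]
False
24.875
```

View pics/scene3.png

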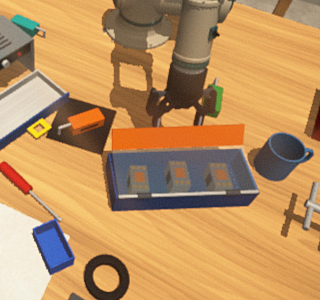

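The flap is just starting to open (lip still at rows 125–150), and the guard tripped on a short transient. The standing force is only 2 N, so I carry on slower with a higher limit.

```bash
python3 - <<'E'
from task import *
w=path(-.008,.001)
for k,(p,R) in enumerate(w[2:6]):
    s0=state()["tool_pos"]
    hit=arm.move_l(p,R,v=.06,until_force=45); s=state(); print(k,hit,s["ft_force"].round(1),s["tool_pos"],s["time_s"])
    if hit: break
im,d,c=shot("scene"); cv2.imwrite("pics/scene4.png",im[120:,240:])
E
```

```text
0 False [-5.2 -4.   2.3] [0.42166384 0.26274371 0.10402871] 25.3833
1 False [-2.2 -1.6  1. ] [0.44874511 0.28070869 0.13974043] 26.3
2 False [-3.6 -3.5  3.9] [0.47764989 0.30054118 0.15993847] 27.125
3 False [ 0.2 -0.9 -1. ] [0.50951492 0.32308626 0.15889455] 27.9417
```

View pics/scene4.png

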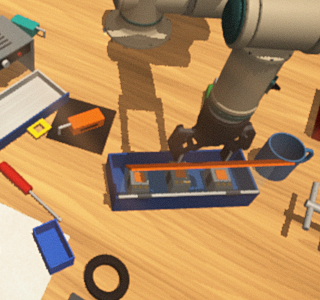

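The flap stands almost upright against the fingers (lip as a line at row 168). Now I descend, grip and lift.

```bash
sed -i 's/v=.12,until_force=25/v=.08,until_force=45/' task.py; python3 - <<'E'
from task import *
w=path(-.008,.001)
for p,R in w[6:]:
    hit=arm.move_l(p,R,v=.08,until_force=30); s=state(); print(hit,s["ft_force"].round(1),s["tool_pos"])
    if hit: break
else:
    arm.close(60); arm.dwell(.2); print("grip",state()["opening"],state()["gripper_force"])
    lift(-.008,.001); place(0); print(state()["time_s"])
im,d,c=shot("scene"); cv2.imwrite("pics/scene5.png",im[120:,150:])
E
```

```text
False [-1.3 -0.6 -0.2] [0.48402987 0.30509617 0.10022862]
False [-0.9 -1.5 -0.2] [0.47567924 0.2993017  0.02130806]
grip 0.04008955509394066 59.94095927104354
lifted 0.03932265007144042 32.5
hold 0.03959004127420313
set [ 0.49477047 -0.13168949  0.02774789] 0.03961760936549603
37.0667
```

View pics/scene5.png

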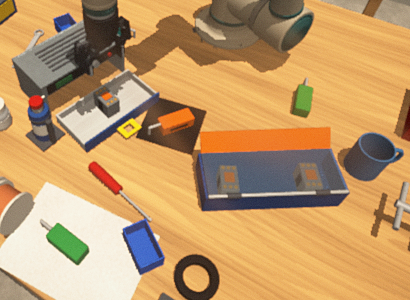

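The first contactor stands mid-tray (105,97), the flap is shut again, and two contactors remain (230,178 and 307,178).

```bash
python3 - <<'E'
from task import *
for y,t in((-.083,-.082),(.083,.082)):
    if not pick(-.004,y): break
    lift(-.004,y); 
    if state()["opening"]<.03: print("lost"); break
    place(t); print(state()["time_s"])
im,d,c=shot("scene"); cv2.imwrite("pics/scene6.png",im[120:,150:])
E
```

```text
[ 0.9 -0.1  0.2] [-2.8 -2.4  0. ] [-4.7 -4.5  1.7] [-3.  -1.2  1.1] [-1.5 -2.3  3.5] [-0.7 -1.  -0.8] [-0.4 -1.1  0.4] [-0.4 -0.8 -0.8] grip 0.039698361290704434 59.47603454813361
lifted 0.04012351074947697 48.4583
hold 0.03989863225355345
set [ 0.416112   -0.10844385  0.02797795] 0.03993676215028941
52.925
[-0.1  0.4 -0.6] [-2.4 -2.   0.6] [-5.1 -4.1  3.2] [-2.3 -2.6  1.3] [-3.6 -2.7  4.1] [-1.  -1.7 -0.9] [-1.5 -1.1 -0.8] [-1.2 -0.3 -0.4] grip 0.039174345115246645 61.565998792648315
lifted 0.03913753126286027 63.9417
hold 0.039382906540063406
set [ 0.57350399 -0.15495235  0.02771909] 0.03925263453808275
68.8917
```

View pics/scene6.png

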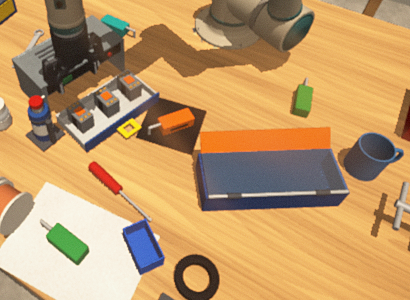

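All three contactors stand side by side in the tray (80,115; 106,100; 131,85). Next the cap press, then a check of the push pose.

```bash
python3 - <<'E'
from task import *
arm.close(20)
cap=[.6455,-.228]; R=best([*cap,.14],[0,np.pi/2,np.pi,-np.pi/2])[3]
arm.move_l([.574,-.155,.25],v=.25); arm.reach([*cap,.19],R)
f0=state()["ft_force"]; print(arm.move_l([*cap,.132],v=.04,until_force=16)); arm.dwell(.3); s=state(); print(s["tool_pos"],s["ft_force"]-f0,s["opening"])
arm.move_l([*cap,.2],v=.1); arm.dwell(.2); print(state()["time_s"])
R1=down(np.arctan2(o[1],o[0]))
for a in(35,40,45,50):
    Rk=cv2.Rodrigues(np.array([*ty,0])*-np.radians(a))[0]@R1
    print(a,[None if (q:=planner.solve_ik([*(hole+k*o),z],Rk)) is None else q.round(2).tolist() for k,z in((.04,.15),(.03,.032),(-.17,.032))])
for n in("scene","side"):
    im,d,c=shot(n); P=cloud(d,c); H,S,V=cv2.split(cv2.cvtColor(im,cv2.COLOR_BGR2HSV)); v,u=np.mgrid[:420,:560]
    w=(u>280)&(u<360)&(v>205)&(v<265) if n=="scene" else (u>220)&(u<300)&(v>200)&(v<250)
    Q,r,_=blob(im,d,c,(H<18)&(S>190)&(V>100)&w,(.02,.07)); print(n,"hook",len(Q),r,np.median(Q,0))
E
```

```text
False
[ 0.6454782  -0.22799891  0.13496734] [-4.35455464  0.68540756 11.66960643] -0.0003179242852021541
73.65
35 [[0.2, 0.45, 1.62, -0.54, 1.41, 0.67], [0.18, 0.58, 1.75, -0.58, 1.19, 0.8], [-0.15, 0.5, 1.94, -0.77, 0.96, 0.67]]
40 [[0.23, 0.49, 1.61, -0.6, 1.46, 0.71], [0.22, 0.62, 1.73, -0.63, 1.25, 0.85], [-0.11, 0.53, 1.94, -0.84, 1.01, 0.77]]
45 [[0.26, 0.53, 1.6, -0.65, 1.51, 0.76], [0.25, 0.66, 1.71, -0.68, 1.32, 0.9], [-0.06, 0.57, 1.94, -0.9, 1.07, 0.86]]
50 [[0.29, 0.57, 1.59, -0.7, 1.57, 0.8], [0.28, 0.71, 1.69, -0.72, 1.38, 0.95], [-0.03, 0.62, 1.93, -0.96, 1.13, 0.94]]
scene hook 498 ((444.1542053222656, 44.93536376953125), (41.88829040527344, 89.83490753173828), 55.000244140625) [0.44670274 0.04748838 0.03605515]
side hook 345 ((438.8816223144531, 42.21287155151367), (44.79499435424805, 89.42848205566406), 53.72842025756836) [0.43776845 0.03834206 0.03594376]
```

The cap went to its stop (8 mm, 11.7 N) and back up, and the hook is still on the mat at about (0.441,0.043). Now I push the tray home with a tilted, shut gripper.

```bash
python3 - <<'E'
from task import *
Rk=cv2.Rodrigues(np.array([*ty,0])*-np.radians(42))[0]@down(np.arctan2(o[1],o[0]))
arm.reach([*(hole+.02*o),.2],Rk); arm.move_l([*(hole+.004*o),.032],v=.12)
for k in range(4):
    hit=arm.move_l([*(hole-.175*o),.032],v=.06,until_force=15); s=state(); t=(np.array(s["tool_pos"])[:2]-hole)@o; print(hit,t,s["ft_force"].round(1),s["time_s"])
    if t<-.15 or not hit: break
arm.move_l([*(hole+(t+.05)*o),.05],v=.1); arm.move_l([*(hole+(t+.1)*o),.25],v=.2)
arm.reach([.46,-.05,.32],down(np.radians(-35.4)+np.pi)); arm.dwell(.3)
im,d,c=shot("wrist"); H,S,V=cv2.split(cv2.cvtColor(im,cv2.COLOR_BGR2HSV))
m=((H>20)&(H<35)&(S>110)&(V>140)).astype(np.uint8); cs,hi=cv2.findContours(m,cv2.RETR_CCOMP,cv2.CHAIN_APPROX_NONE)
i=max([q for q,h in zip(cs,hi[0]) if h[3]>=0],key=cv2.contourArea); h=np.array(cv2.minAreaRect(np.array([ray(p[0],c,.016)[:2] for p in i],np.float32))[0]); print("hole",h,"out by",(h-np.load("hole.npy"))@o)
a,_,_=shot("scene"); cv2.imwrite("pics/end.png",cv2.resize(np.hstack([im,a]),(800,300)))
E
```

```text
True -0.16176074149458336 [-0.1  2.7  1.4] 78.775
hole [ 0.47726557 -0.19376865] out by -0.0028237807326316777
```

View pics/end.png

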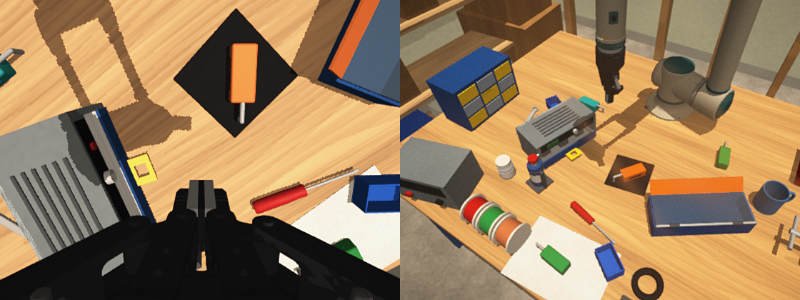

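The final view shows the tray fully home (tab at 145,168), the hook flat on the mat (243,80), the bin empty with its flap shut, and the robot clear of everything.

```bash
python3 -c "
from h import *
print(workorder.finish_job())"
```

```text
the job is handed in; nothing more can be done
None
```

The job is handed in with no verdict returned: the tray was drawn with the hook, the hook laid back on the mat, all three contactors set in the tray side by side, the cap pressed to its stop and released, and the tray pushed home (final view agreed).

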